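# Cock the spring injector on its reset stand

## Robot

A 7-joint arm with a two-finger parallel gripper is mounted at the origin on the work surface. World frame = base frame: x ahead of the robot, y to its left, z up, the work surface at z = 0. Lengths are in m, angles in rad, forces in N, time in s.
With the tool pointing down it reaches from about 0.425 to 0.825 m from the base axis. Payload 3.6 kg.
Tool frame: the origin (TCP) lies at the very end of the fingers, on their centre line; the grasp point (between the pads) lies 19 mm behind it; z points along the fingers, y is the direction in which the jaws open and shut (so a half turn about z gives the same grasp; the last joint's range is limited). The gripper opens to 85 mm and grips with 20 to 120 N. Pads are 22 mm wide; open, the fingers measure 114 mm over their backs; the gripper's body (76 mm by 85 mm) begins 54 mm behind the grasp point. The pads swing forward as they close: fully open they stand 13 mm farther back than shut.
Start: joints at [1.278, 0.615, -0.013, 1.423, 0.008, 1.103, -0.04], TCP at [0.171, -0.627, 0.231] pointing down, gripper open.
Joint ranges: [-3.12, 3.12], [-0.3, 2.06], [-1.34, 1.32], [0.26, 2.42], [-1.36, 4.5], [0.01, 1.98], [-2.84, 2.84]. Speed limits (rad/s): [2.79, 2.79, 3.14, 3.14, 3.14, 3.14, 3.14].

## Interface

Orientations are given as a unit quaternion [w, x, y, z].
In Python, from workcell import r gives the robot as it stands.
- The arm moves only by the tool step_arm, never from a script. Its argument "deltas" is one flat list of numbers, 7 for each row, row after row: the finger opening in cm, from 0 to 8.54, then the shift along the world's x, y, z in cm, then the turn, a rotation vector about the world's x, y, z in units of 6 degrees (1.0 is 6 degrees). In form: [hand, dx, dy, dz, wx, wy, wz, hand, dx, dy, dz, wx, wy, wz, ...]. A call has 1 to 5 rows; each row is the pose to reach, as a shift and turn from the pose commanded when the call began; what a row does not reach only later rows make up. A row lasts 1/8 s, in which the tool goes at most 62.5 mm and 10.7 degrees, less where a joint would pass 70% of its speed; a pose out of reach is approached as far as the arm can. A call with a gripper value outside its range is refused whole. The fingers move at their own pace and stop on an object; "squeeze" is the grip in N (left out, the last holds). Time passes only in rows, so rows that repeat a pose let the fingers close. It gives the time, the measured TCP pose, the force and the opening at its end, in the units of the state.
- r.get_obs(): the state, without advancing time (a new reading comes with each control period).
- r.grab_frame(name): name is "side" or "top" or "wrist"; returns (picture, depth): 400x640x3 uint8, red, green, blue; 400x640 float32, m along the optical axis (not along the pixel's ray), 0 where there is no reading.
- r.camera_model(name): a dict with "vertical_fov" (degrees; the focal length in pixels is half the picture's height over the tangent of half this angle, whatever the lens; pixels are square), "cx", "cy" (the principal point, pixels), "rvec" (rotation vector, rad) and "tvec" (3), from world to camera coordinates, as OpenCV has them; the wrist camera has in their place "hand_eye" (4x4, takes a point from camera to tool coordinates, whose origin is the TCP and whose axes are the flange's). Camera axes: x right, y down, z forward; pixel columns grow to the right and rows downward; lengths in m; the calibration is good to about 2 mm. A picture is of the moment at which its call begins: read the wrist's pose just before it. camera_model takes no time and is no camera call.
- r.sign_off(): hands the job in, once; it reports no verdict.
The state is a dict: "t": time; "joints": joint angles; "qvel": joint speeds; "joint_torque": joint torques, N m; "position": TCP position; "ee_rot": TCP orientation; "contact_force": force on the tool from outside, world axes, zero at the start; "torque": the same for the moment, N m; "width": finger opening in m.
Only numpy, scipy, OpenCV 4.12 (cv2) and the standard library are available. Lean on these libraries where they do the work, as an engineer would, in place of code of your own. Each camera call takes 0.05 s, during which the arm holds its last target.

## Task

Cock the spring injector for the next patient: draw the sprung arm straight back by its upright black grip, past the catch, swing it sideways so that the pin under it goes behind the catch tooth, ease it forward until the tooth just carries the spring, and let go so that it stays hooked. The catch is a delicate hair trigger: only touch its side leaf lightly, never press the leaf in, push the tooth hard or let the arm fly or snap forward, and leave the things standing around alone.

Things in the scene. Friction and masses are not known exactly. Their poses are not given: they have to be found in the camera images.
- stand: Fixed grey base plate 380 x 150 x 12 mm; white injector barrel 40 mm thick (top 66 mm up) clamped at its far end. Origin at table height on the arm's draw line, 140 mm from the plate's near end. +x points from grip to injector (the arm is drawn towards -x), +y to the side of the catch. The catch is screwed to the plate at the +y side and set by hand: see catch_mean.
- catch_mean (a point): Where the catch is on average, NOT where it is: point at stand x = -72 mm, y = +37 mm, 38 mm up, the corner between tooth face and leaf face. The real corner is up to 9 mm off along x and 12 mm along y; find it by feel. Leaf: thin upright steel plate along x, facing the draw line (-y), from 1 to 41 mm behind (-x of) the tooth face.
- pocket_mean (a point): Average place of the hooked pin's axis (same error, 9 mm in x, 12 in y). Tooth: steel block, its flat face looks to -x, reaching from the leaf about 15 mm towards the draw line; at that end a lip stands 3.5 mm out to -x. The pin seats against the face between leaf and lip, a pocket 11.5 mm wide. Tooth and leaf are 30 to 46 mm above the table, below the arm.
- grip (a point): Centre of the upright, freely turning black grip on the arm's near end: 16 mm diameter, 66 to 108 mm above the table, this point at 87. Below it, under the flat arm (underside 50 mm up), hangs the latch pin, 10 mm diameter, down to 27 mm. At rest at stand x = -30 mm, y = 0. The arm is 150 mm long from here to its pivot on the sprung carriage. It moves only level, never up.
- draw (a joint): How far the sprung carriage is drawn back, m: 0 at rest, hard stop at 0.085. The spring pulls forward (+x) with about 4 N at 0 and 1.2 N more per 10 mm. Hooked it reads 0.038 to 0.064; to pass the lip the pin must be drawn at least 4 mm farther than hooked (a grip drawn back 70 mm, at x = -100 mm, clears every catch).
- swing (a joint): Sideways angle of the arm about its pivot, rad: 0 straight, positive towards the catch (+y), -0.03 to 0.38; hooked about 0.11 to 0.30. It springs back towards 0: when drawn, holding it sideways takes about 0.1 N per mm at the grip, 5 N at most, before the leaf is met (grip 20 to 44 mm to the side).
- trigger (a joint): How far the hair-trigger leaf of the catch is pressed in towards +y, m: 0 untouched. It begins to give at 4 N and is tripped at 0.0025 (just over 5 N): then the tooth drops and the arm is free.
- guide (a joint): How far the tooth is pushed forward (+x) in its sprung guide, m: 0 normally. The hooked spring alone (9 to 12 N) does not move it; it gives from 13 N and is overloaded at 0.0015 (15 N), so the hand may add only 3 N to the spring when it meets the tooth.
- sharps_bin: Bystander: yellow sharps container with red lid, 136 x 116 x 165 mm, loose; origin under its centre.
- pump_bottle: Bystander: white pump bottle, 52 mm in diameter, 151 mm tall, loose; origin under its centre.
- tape_spool: Bystander: red empty tape spool, 48 mm in diameter, 42 mm tall, loose; origin under its centre.

How it is judged:
By the outcome, as a careful person would: the job done as asked, in the order asked, and still so for the second after the job is handed in, with the robot touching nothing.
It also fails if it takes over 72 s, if anything falls off the work surface, if the arm or the gripper's body presses on something with over 40 N, if the wrist force passes 120 N, or if a joint passes its speed limit or range.

## Working session

There is one attempt and no reset: what is moved stays moved. The work goes in short steps, Python scripts to look and compute and a tool call to move; the robot and the scene stay as the last step left them, time stands still between calls to the robot, and variables do not carry over. Pictures are saved under pics/ and viewed, and the job is handed in when it is done.

Besides the shell and the picture viewer there is one more tool, called as name(argument=value, ...) on one line, values as JSON. step_arm: Moves the arm, as the interface text tells. Its arguments: {"type":"object","properties":{"deltas":{"type":"array","items":{"type":"number"}},"squeeze":{"type":"number"}},"required":["deltas"]}

```bash
mkdir -p pics; ls; cat > h.py <<'E'
import numpy as np, cv2
from workcell import r
def K(m):
    f=200/np.tan(np.radians(m["vertical_fov"])/2)
    return np.array([[f,0,m["cx"]],[0,f,m["cy"]],[0,0,1]])
def cam(n):
    m=r.camera_model(n); R=cv2.Rodrigues(np.array(m["rvec"],float))[0]; t=np.array(m["tvec"],float)
    return K(m),R,t
def pts(n,dep):
    k,R,t=cam(n); v,u=np.mgrid[0:400,0:640]
    X=np.stack([(u-k[0,2])/k[0,0]*dep,(v-k[1,2])/k[1,1]*dep,dep],-1)
    return (X-t)@R
def plane(n,u,v,z):
    k,R,t=cam(n); d=R.T@np.linalg.inv(k)@np.array([u,v,1.]); c=-R.T@t
    return c+d*(z-c[2])/d[2]
E
python3 - <<'E'
from h import *
o=r.get_obs(); print(o)
for n in("side","top"):
    m=r.camera_model(n); print(n,m)
    p,d=r.grab_frame(n); cv2.imwrite(f"pics/{n}0.png",p[:,:,::-1]); np.save(f"{n}0.npy",d); np.save(f"{n}0c.npy",p)
    k,R,t=cam(n); print("cam centre",-R.T@t)
E
```

```text
pics
{'t': 0.0, 'joints': array([ 1.27850834,  0.61592503, -0.01261118,  1.42493228,  0.00809276,
        1.10336982, -0.04036774]), 'qvel': array([-2.33457873e-04, -4.20628415e-04,  5.66881243e-05,  6.95909448e-04,
        9.28872969e-04,  7.03139016e-06,  2.27035372e-03]), 'joint_torque': array([ 4.02417463e-04, -4.69214344e+01,  2.58929143e-01, -1.71033400e+01,
        9.82771948e-03,  9.65966930e-03, -3.92152572e-06]), 'position': array([ 0.17054065, -0.62642954,  0.23012331]), 'ee_rot': array([-1.27846251e-03,  9.91175690e-01,  1.32548414e-01, -1.88112108e-04]), 'contact_force': array([ 0.53814527,  1.30380584, -0.19772763]), 'torque': array([0.01333084, 0.04330719, 0.01664347]), 'width': 0.08508782490297101}
side {'vertical_fov': 45.46071603597194, 'cx': 324.34805862009085, 'cy': 195.02422841134558, 'rvec': array([ 2.23200127, -0.75557135,  0.29117569]), 'tvec': array([-0.46999624,  0.39099329,  0.85805621])}
cam centre [ 0.18419343 -0.57079214  0.86619963]
top {'vertical_fov': 55.410714238669996, 'cx': 314.788809823052, 'cy': 196.39844902944608, 'rvec': array([ 2.01344659, -2.18014531,  0.26423407]), 'tvec': array([0.09629879, 0.63816472, 0.60626063])}
cam centre [0.48168879 0.05887669 0.74066799]
```

View pics/side0.png

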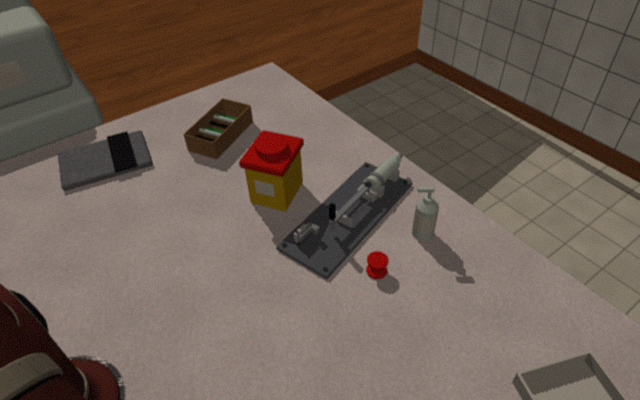

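View pics/top0.png

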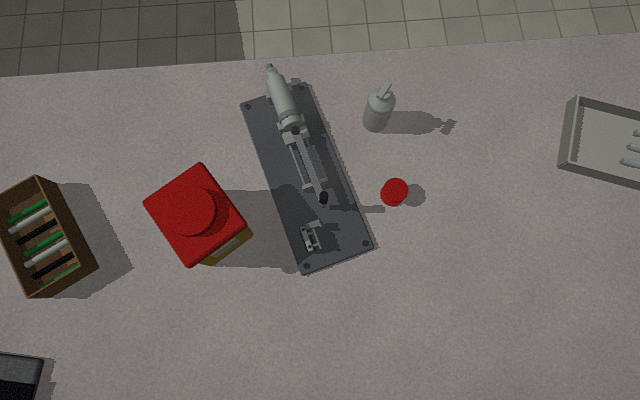

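The top view shows the dark plate with corners near (240,100), (312,82), (375,248), (303,274). The grip is at (323,198), the catch near (311,236), the bin at (197,215), the spool at (394,192) and the bottle at (379,110). Next I'll measure these.

```bash
python3 - <<'E'
from h import *
c=np.load("top0c.npy"); d=np.load("top0.npy"); P=pts("top",d)
print("depth ok",(d>0).mean())
# plate points
m=(P[...,2]>0.006)&(P[...,2]<0.02)&(d>0)
m[:, :235]=0; m[:,380:]=0; m[:75]=0;m[280:]=0
hsv=cv2.cvtColor(c,cv2.COLOR_RGB2HSV); m2=(hsv[...,2]<95); m2[:, :235]=0; m2[:,380:]=0; m2[:75]=0;m2[280:]=0
print("z of plate",np.median(P[...,2][m]), m.sum(), m2.sum())
mm=(m).astype(np.uint8); n,l,s,_=cv2.connectedComponentsWithStats(mm); i=1+np.argmax(s[1:,4]); print(s[i])
cnt=cv2.findContours((l==i).astype(np.uint8),0,2)[0]; cnt=max(cnt,key=cv2.contourArea)
W=np.array([plane("top",u,v,0.012)[:2] for u,v in cnt[:,0]],np.float32)
(rc,sz,a)=cv2.minAreaRect(W); print("rect",rc,sz,a); print(cv2.boxPoints((rc,sz,a)))
for u,v in[(240,102),(312,82),(375,248),(303,274)]: print(plane("top",u,v,0.012))
g=(P[...,2]>0.09)&(P[...,2]<0.125)&(d>0); g[:,:300]=0; g[:,345:]=0; g[:180]=0; g[215:]=0
print("grip",g.sum(),P[g].mean(0),P[g].max(0),P[g].min(0))
im=cv2.resize(c[170:290,260:400],None,fx=5,fy=5,interpolation=cv2.INTER_CUBIC); cv2.imwrite("pics/crop0.png",im[:,:,::-1])
E
```

```text
depth ok 0.99579296875
z of plate 0.01255154149462446 10957 15950
[  239    82   135   194 10496]
rect (0.7109558582305908, 0.06332211941480637) (0.3786484897136688, 0.14926904439926147) 16.19611930847168
[[ 0.5083279   0.08218713]
 [ 0.54996294 -0.06115782]
 [ 0.9135838   0.04445711]
 [ 0.8719488   0.18780206]]
[0.87526539 0.18414328 0.012     ]
[0.90981589 0.03001677 0.012     ]
[ 0.54959111 -0.06238508  0.012     ]
[0.51200704 0.077976   0.012     ]
grip 80 [0.63617899 0.03165165 0.10638619] [0.64479083 0.03877734 0.11201968] [0.6296891  0.02455322 0.09044399]
```

View pics/crop0.png

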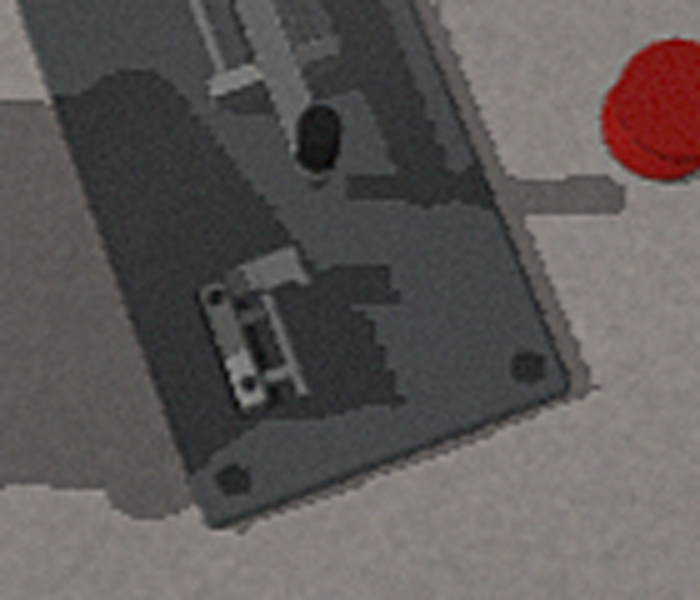

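```bash
python3 - <<'E'
from h import *
c=np.load("top0c.npy"); d=np.load("top0.npy"); P=pts("top",d)
th=np.radians(16.2); ex=np.array([np.cos(th),np.sin(th)]); ey=np.array([-ex[1],ex[0]])
O=np.array([0.7109558,0.0633221])-0.05*ex
def st(p): q=np.asarray(p)[...,:2]-O; return np.stack([q@ex,q@ey],-1)
S=st(P)
Z=P[...,2]
inpl=(abs(S[...,1])<0.073)&(S[...,0]>-0.138)&(S[...,0]<0.24)
# along x profile
for x in np.arange(-0.13,0.24,0.01):
    m=inpl&(abs(S[...,0]-x)<0.005)&(Z>0.022)
    if m.sum(): print("%.2f"%x,m.sum(),"y %.3f..%.3f"%(S[m][:,1].min(),S[m][:,1].max()),"med %.3f"%np.median(S[m][:,1]),"zmax %.3f"%Z[m].max())
hsv=cv2.cvtColor(c,cv2.COLOR_RGB2HSV)
red=((hsv[...,0]<8)|(hsv[...,0]>172))&(hsv[...,1]>120)
for nm,sl in(("bin",red&(Z>0.12)),("spool",red&(Z<0.06))):
    print(nm,S[sl].min(0),S[sl].max(0),Z[sl].max(),P[sl][:,:2].mean(0))
b=(Z>0.06)&(np.mgrid[0:400,0:640][1]>355)&(np.mgrid[0:400,0:640][1]<400)&(np.mgrid[0:400,0:640][0]<140)
print("bottle",P[b].mean(0),S[b].min(0),S[b].max(0))
print(r.camera_model("wrist"))
k,R,t=cam("side"); x=R@np.array([0.636,0.0317,0.1])+t; x=k@x; print("grip in side",x[:2]/x[2])
E
```

```text
-0.11 4 y 0.024..0.026 med 0.025 zmax 0.046
-0.10 56 y 0.023..0.047 med 0.039 zmax 0.049
-0.09 47 y 0.023..0.047 med 0.039 zmax 0.049
-0.08 44 y 0.023..0.047 med 0.040 zmax 0.048
-0.07 77 y 0.008..0.047 med 0.032 zmax 0.049
-0.06 109 y 0.008..0.047 med 0.027 zmax 0.049
-0.05 9 y 0.008..0.034 med 0.020 zmax 0.048
-0.04 35 y -0.015..-0.006 med -0.010 zmax 0.110
-0.03 80 y -0.018..-0.002 med -0.008 zmax 0.112
-0.02 17 y -0.014..-0.003 med -0.006 zmax 0.111
-0.01 30 y -0.017..-0.003 med -0.008 zmax 0.061
-0.00 42 y -0.017..-0.003 med -0.010 zmax 0.062
0.01 104 y -0.036..0.016 med -0.008 zmax 0.060
0.02 97 y -0.036..0.016 med -0.009 zmax 0.062
0.03 72 y -0.031..0.011 med -0.010 zmax 0.062
0.04 67 y -0.031..0.010 med -0.010 zmax 0.061
0.05 73 y -0.031..0.011 med -0.010 zmax 0.061
0.06 68 y -0.031..0.010 med -0.010 zmax 0.060
0.07 69 y -0.031..0.010 med -0.010 zmax 0.061
0.08 65 y -0.031..0.010 med -0.010 zmax 0.060
0.09 66 y -0.031..0.011 med -0.009 zmax 0.061
0.10 69 y -0.031..0.010 med -0.010 zmax 0.061
0.11 156 y -0.036..0.016 med -0.007 zmax 0.063
0.12 131 y -0.036..0.016 med -0.008 zm
[... 596 characters left out ...]
.61090153 0.23692197]
spool [-0.16356749 -0.18603726] [0.20663527 0.62571551] 0.05635629519333292 [ 0.63938078 -0.01685686]
bottle [ 0.79331529 -0.08288157  0.12448694] [-0.17140389 -0.20232487] [0.13170886 0.05969455]
{'vertical_fov': 66.86966120056162, 'cx': 321.5278837399373, 'cy': 197.97580040608156, 'hand_eye': array([[ 3.06267216e-04, -9.46280757e-01, -3.23345999e-01,
         8.38387245e-02],
       [ 9.99999909e-01,  3.86379954e-04, -1.83570316e-04,
         1.21640977e-03],
       [ 2.98643470e-04, -3.23345913e-01,  9.46280789e-01,
        -1.42518288e-01],
       [ 0.00000000e+00,  0.00000000e+00,  0.00000000e+00,
         1.00000000e+00]])}
grip in side [332.13617334 207.76751928]
```

```bash
cat >> h.py <<'E'
th=np.radians(16.2); ex=np.array([np.cos(th),np.sin(th)]); ey=np.array([-ex[1],ex[0]])
O=np.array([0.7109558,0.0633221])-0.05*ex-0.0095*ey
def st(p):
    q=np.asarray(p)[...,:2]-O; return np.stack([q@ex,q@ey],-1)
def wo(x,y): return O+x*ex+y*ey
E
python3 - <<'E'
from h import *
c=np.load("top0c.npy"); d=np.load("top0.npy"); P=pts("top",d); S=st(P);Z=P[...,2]
hsv=cv2.cvtColor(c,cv2.COLOR_RGB2HSV)
red=((hsv[...,0]<8)|(hsv[...,0]>172))&(hsv[...,1]>120)&(d>0.3)
u=np.mgrid[0:400,0:640][1]
for nm,m in(("bin",red&(u<280)&(Z>0.1)),("spool",red&(u>360)&(u<420))):
    print(nm,S[m].min(0),S[m].max(0),Z[m].max()); print(cv2.minAreaRect(S[m].astype(np.float32)))
    print(cv2.boxPoints(cv2.minAreaRect(S[m].astype(np.float32))))
print("grip target",wo(-.03,0),"view over catch",wo(-.07,0.02))
# tooth/leaf
inpl=(S[...,0]>-0.13)&(S[...,0]<-0.045)&(S[...,1]>0.005)&(S[...,1]<0.07)&(Z>0.035)
t=inpl&(S[...,1]<0.028); print("tooth x",np.percentile(S[t][:,0],[2,10,50,90,98]),"y",S[t][:,1].min())
l=inpl&(S[...,1]<0.037)&(S[...,0]<-0.072); print("leaf y",np.percentile(S[l][:,1],[2,10,50,90]),"xmin",S[l][:,0].min())
E
```

```text
bin [-0.07069716  0.13456125] [0.08792877 0.27814223] 0.1695481804236697
((0.008656017482280731, 0.20706799626350403), (0.13511903584003448, 0.11422699689865112), 17.147741317749023)
[[-0.07273947  0.24172364]
 [-0.03906117  0.1325743 ]
 [ 0.09005151  0.17241235]
 [ 0.0563732   0.28156167]]
spool [-0.07584681 -0.17653726] [-0.02898598 -0.11648613] 0.04590964710991131
((-0.05274353176355362, -0.1464145928621292), (0.05973812937736511, 0.04701732099056244), 87.35577392578125)
[[-0.07760514 -0.1751673 ]
 [-0.03063788 -0.17733641]
 [-0.02788192 -0.11766188]
 [-0.07484918 -0.11549278]]
grip target [0.63678272 0.03188002] view over catch [0.59279115 0.03992625]
tooth x [-0.06942099 -0.06778483 -0.06194655 -0.05564853 -0.05455289] y 0.017362093553156915
leaf y [0.03258602 0.03284066 0.03432144 0.03548353] xmin -0.10697117992738948
```

step_arm(deltas=[8.5,3.1,4.4,-0.2,0,0,1.0,8.5,6.2,8.8,-0.4,0,0,2.0,8.5,9.3,13.2,-0.6,0,0,3.0,8.5,12.4,17.6,-0.8,0,0,4.0,8.5,15.5,21.9,-1,0,0,5.06], squeeze=40)

```text
t: 0.72
position: [0.3264, -0.4064, 0.221]
ee_rot: [-0.0, 0.921, 0.389, -0.0]
contact_force: [0.3, -0.8, 0.4]
width: 0.0856
```

step_arm(deltas=[8.5,3.1,4.4,-0.2,0,0,1.0,8.5,6.2,8.8,-0.4,0,0,2.0,8.5,9.3,13.2,-0.6,0,0,3.0,8.5,12.4,17.6,-0.8,0,0,4.0,8.5,15.5,21.9,-1,0,0,5.06])

```text
t: 1.35
position: [0.4813, -0.1877, 0.211]
ee_rot: [-0.0, 0.787, 0.617, -0.0]
contact_force: [0.2, 0.3, -0.3]
width: 0.0854
```

step_arm(deltas=[8.5,3.1,4.4,-0.2,0,0,1.0,8.5,6.2,8.8,-0.4,0,0,2.0,8.5,9.3,13.2,-0.6,0,0,3.0,8.5,12.4,17.6,-0.8,0,0,4.0,8.5,15.5,21.9,-1,0,0,5.06])

```text
t: 1.98
position: [0.6363, 0.0311, 0.2007]
ee_rot: [-0.0, 0.598, 0.801, -0.0]
contact_force: [1.0, -0.2, -0.4]
width: 0.085
```

```bash
cat >> h.py <<'E'
def wpose(o=None):
    o=o or r.get_obs(); w,x,y,z=o["ee_rot"]
    from scipy.spatial.transform import Rotation as Ro
    T=np.eye(4); T[:3,:3]=Ro.from_quat([x,y,z,w]).as_matrix(); T[:3,3]=o["position"]
    m=r.camera_model("wrist"); return K(m),T@np.array(m["hand_eye"])
def wpts(d,kT):
    k,T=kT; v,u=np.mgrid[0:400,0:640]
    X=np.stack([(u-k[0,2])/k[0,0]*d,(v-k[1,2])/k[1,1]*d,d],-1)
    return X@T[:3,:3].T+T[:3,3]
E
python3 - <<'E'
from h import *
kT=wpose(); p,d=r.grab_frame("wrist")
cv2.imwrite("pics/w1.png",p[:,:,::-1]); np.save("w1c.npy",p); np.save("w1.npy",wpts(d,kT))
E
```

```text
(no output)
```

View pics/w1.png

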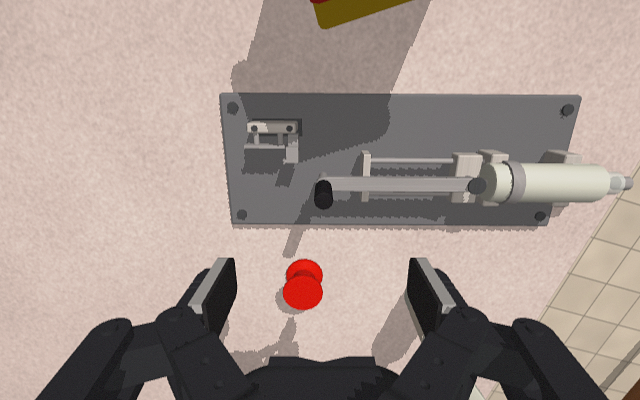

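The wrist view shows the grip at (323,193), the catch at (270,140) with its leaf along row ~150, and the barrel to the right. Next I'll get positions for these.

```bash
python3 - <<'E'
from h import *
P=np.load("w1.npy"); S=st(P); Z=P[...,2]; c=np.load("w1c.npy")
v,u=np.mgrid[0:400,0:640]
pl=(Z>0.008)&(Z<0.018)&(v>90)&(v<232)&(u>210)&(u<590)
print("plate z",np.median(Z[pl])); R=cv2.minAreaRect(S[pl].astype(np.float32)); print(R); print(cv2.boxPoints(R))
g=(Z>0.1)&(v<215)&(v>175)&(u>305)&(u<340); print("grip top",g.sum(),np.median(S[g],0),S[g].min(0),S[g].max(0),Z[g].max())
t=(Z>0.04)&(Z<0.055)&(u>235)&(u<305)&(v>115)&(v<170)
print(np.median(Z[t]),S[t].min(0),S[t].max(0))
for y in np.arange(.016,.06,.002):
    m=t&(abs(S[...,1]-y)<.001)
    if m.sum(): print("y%.3f n%d x %.4f %.4f"%(y,m.sum(),S[m][:,0].min(),S[m][:,0].max()))
for x in np.arange(-.112,-.05,.004):
    m=t&(abs(S[...,0]-x)<.002)
    if m.sum(): print("x%.3f n%d y %.4f %.4f"%(x,m.sum(),S[m][:,1].min(),S[m][:,1].max()))
im=cv2.resize(c[105:215,225:345],None,fx=5,fy=5,interpolation=cv2.INTER_CUBIC); cv2.imwrite("pics/w1c.png",im[:,:,::-1])
print(wo(-.03,0))
E
```

```text
plate z 0.011732287674921904
((0.05111368000507355, 0.009101837873458862), (0.1492859125137329, 0.3797791004180908), 89.9598388671875)
[[-0.13882814 -0.065408  ]
 [ 0.24095087 -0.06567421]
 [ 0.2410555   0.08361167]
 [-0.13872351  0.08387788]]
grip top 303 [-0.02907221  0.00027974] [-0.03661688 -0.0082401 ] [-0.02144129  0.08164552] 0.3432057080393943
0.04379753481034171 [-0.10699463  0.01736071] [-0.05383748  0.05608506]
y0.018 n29 x -0.0688 -0.0540
y0.020 n34 x -0.0694 -0.0540
y0.022 n25 x -0.0658 -0.0540
y0.024 n27 x -0.0657 -0.0540
y0.026 n26 x -0.0657 -0.0538
y0.028 n26 x -0.0656 -0.0539
y0.030 n26 x -0.0655 -0.0539
y0.032 n71 x -0.1068 -0.0540
y0.034 n127 x -0.1070 -0.0548
y0.036 n49 x -0.1028 -0.0539
y0.038 n37 x -0.0974 -0.0546
y0.040 n33 x -0.0974 -0.0546
y0.042 n38 x -0.0982 -0.0545
y0.044 n28 x -0.0971 -0.0544
y0.046 n54 x -0.1024 -0.0573
y0.048 n97 x -0.1032 -0.0564
y0.050 n98 x -0.1030 -0.0563
y0.052 n97 x -0.1031 -0.0563
y0.054 n101 x -0.1039 -0.0563
y0.056 n90 x -0.1027 -0.0564
x-0.108 n4 y 0.0322 0.0348
x-0.104 n27 y 0.0321 0.0550
x-0.100 n63 y 0.0322 0.0560
x-0.096 n91 y 0.0322 0.0560
x-0.092 n64 y 0.0323 0.0559
x-0.088 n65 y 0.0324 0.0560
x-0.084 n61 y 0.0323 0.0560
x-0.080 n62 y 0.0324 0.0560
x-0.076 n61 y 0.0323 0.0560
x-0.072 n94 y 0.0323 0.0560
x-0.068 n74 y 0.0174 0.0560
x-0.064 n133 y 0.0176 0.0560
x-0.060 n164 y 0.0176 0.0561
x-0.056 n139 y 0.0174 0.0554
x-0.052 n11 y 0.0193 0.0367
[0.63678272 0.03188002]
```

View pics/w1c.png

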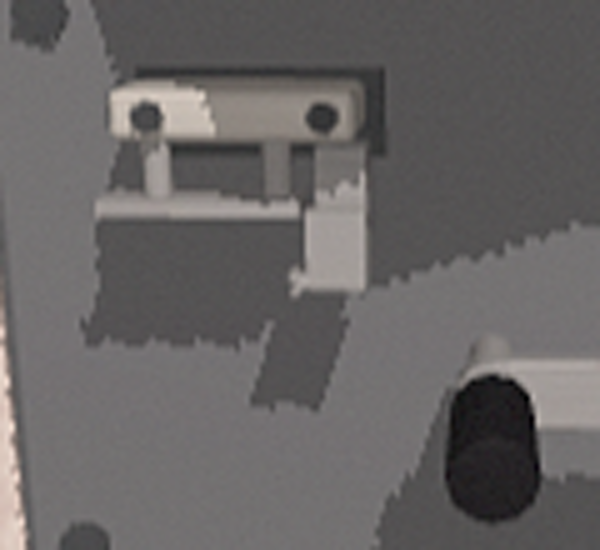

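step_arm(deltas=[8.5,0.1,0.09,-4.3,0,0,0,8.5,0.1,0.09,-8.5,0,0,0,8.5,0.1,0.09,-11.5,0,0,0,8.5,0.1,0.09,-12.9,0,0,0,8.5,0.1,0.09,-12.9,0,0,0])

```text
t: 2.65
position: [0.6362, 0.0306, 0.0716]
ee_rot: [-0.001, 0.6, 0.8, -0.001]
contact_force: [-0.9, -0.0, 0.3]
width: 0.0852
```

```bash
python3 - <<'E'
from h import *
o=r.get_obs(); print(o["position"],st(o["position"]),o["contact_force"],o["width"])
kT=wpose(); p,d=r.grab_frame("wrist")
cv2.imwrite("pics/w2.png",p[:,:,::-1])
E
```

```text
[0.63621884 0.03056827 0.07156322] [-0.03090746 -0.00110235] [-0.88795325 -0.02268593  0.26348463] 0.08515444705366615
```

View pics/w2.png

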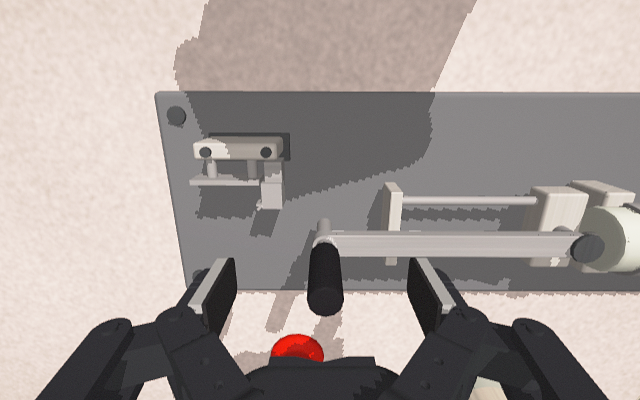

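The grip stands between the open pads (top near (325,300)), and the tooth is visible at (272,195). I'll close on it now.

step_arm(deltas=[4,0,0,0,0,0,0,2,0,0,0,0,0,0,1.0,0,0,0,0,0,0,1.0,0,0,0,0,0,0,1.0,0,0,0,0,0,0], squeeze=40)

```text
t: 3.32
position: [0.6376, 0.031, 0.0727]
ee_rot: [0.001, 0.6, 0.8, 0.001]
contact_force: [1.4, 0.2, 1.4]
width: 0.0147
```

step_arm(deltas=[1.0,0,0,0,0,0,0,1.0,0,0,0,0,0,0,1.0,0,0,0,0,0,0])

```text
t: 3.7
position: [0.6375, 0.031, 0.0727]
ee_rot: [0.001, 0.6, 0.8, 0.001]
contact_force: [2.7, 0.5, 1.7]
width: 0.0148
```

```bash
python3 - <<'E'
from h import *
o=r.get_obs(); f=o["contact_force"][:2]; print(o["position"],st(o["position"]),o["contact_force"],f@ex,f@ey,o["width"])
E
```

```text
[0.63749149 0.03101001 0.07266689] [-0.0295621  -0.00103321] [2.68324006 0.5180397  1.69059703] 2.7212269556203057 -0.2511298613035874 0.014801379110009215
```

step_arm(deltas=[1.0,-0.96,-0.28,0,0,0,0,1.0,-1.92,-0.56,0,0,0,0,1.0,-2.88,-0.84,0,0,0,0,1.0,-3.84,-1.12,0,0,0,0,1.0,-4.8,-1.39,0,0,0,0])

```text
t: 4.32
position: [0.5925, 0.0183, 0.0727]
ee_rot: [0.002, 0.599, 0.8, 0.004]
contact_force: [9.6, 3.0, -4.8]
width: 0.0148
```

```bash
cat > s.py <<'E'
from h import *
o=r.get_obs(); f=o["contact_force"][:2]; print("t",o["t"],"z",o["position"][2],"st",st(o["position"])*1000,"F",f@ex,f@ey,o["contact_force"][2],"w",o["width"])
E
python3 s.py
```

```text
t 4.325 z 0.07269451726454804 st [-76.35206187  -0.69304661] F 10.03704506691405 0.16308821547260427 -4.815993914696248 w 0.014784033090181838
```

step_arm(deltas=[1.0,-0.3,-0.09,0,0,0,0,1.0,-0.58,-0.17,0,0,0,0,1.0,-0.58,-0.17,0,0,0,0,1.0,-0.58,-0.17,0,0,0,0])

```text
t: 4.82
position: [0.5872, 0.0168, 0.0727]
ee_rot: [0.003, 0.599, 0.8, 0.004]
contact_force: [9.5, 2.1, -4.5]
width: 0.0145
```

```bash
python3 s.py; python3 - <<'E'
from h import *
kT=wpose(); p,d=r.grab_frame("wrist")
cv2.imwrite("pics/w3.png",p[:,:,::-1])
E
```

```text
t 4.825 z 0.07270771945670348 st [-81.86896123  -0.66700809] F 9.687639507974692 -0.6696859192716647 -4.452586900874984 w 0.014549837279230166
```

View pics/w3.png

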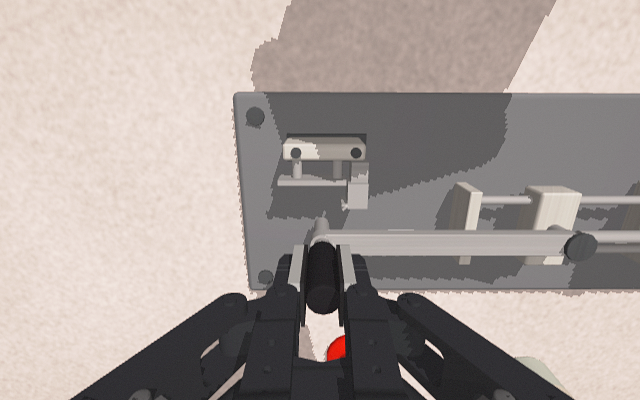

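The pin is drawn behind the tooth; in the image it is at about (318,235) and the lip at (345,205). Next I'll swing it to just short of the leaf.

step_arm(deltas=[1.0,-0.12,0.42,0,0,0,0,1.0,-0.24,0.84,0,0,0,0,1.0,-0.37,1.27,0,0,0,0,1.0,-0.49,1.69,0,0,0,0,1.0,-0.61,2.11,0,0,0,0])

```text
t: 5.5
position: [0.5816, 0.037, 0.0727]
ee_rot: [0.003, 0.6, 0.8, 0.004]
contact_force: [10.5, 0.6, -4.9]
width: 0.0149
```

```bash
python3 s.py; python3 - <<'E'
from h import *
kT=wpose(); p,d=r.grab_frame("wrist")
cv2.imwrite("pics/w4.png",p[:,:,::-1])
E
```

```text
t 5.5 z 0.07271773552997363 st [-81.51417035  20.32926045] F 10.264075983329052 -2.386445133615729 -4.878219791559277 w 0.01493057367701481
```

View pics/w4.png

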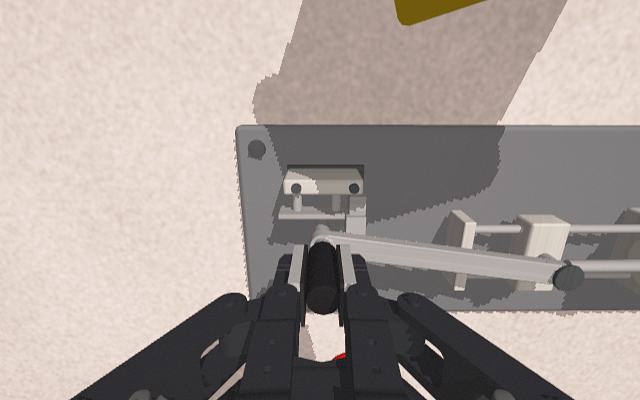

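step_arm(deltas=[1.0,-0.04,0.14,0,0,0,0,1.0,-0.08,0.29,0,0,0,0,1.0,-0.08,0.29,0,0,0,0])

```text
t: 5.92
position: [0.5809, 0.0397, 0.0727]
ee_rot: [0.003, 0.6, 0.8, 0.004]
contact_force: [10.8, 1.8, -5.1]
width: 0.015
```

```bash
python3 s.py
```

```text
t 5.925 z 0.07271250734486145 st [-81.47795908  23.06609736] F 10.830815398268436 -1.3131184988940001 -5.13002234590094 w 0.015002272307945364
```

step_arm(deltas=[1.0,-0.03,0.1,0,0,0,0,1.0,-0.03,0.1,0,0,0,0])

```text
t: 6.18
position: [0.5807, 0.0405, 0.0727]
ee_rot: [0.003, 0.6, 0.8, 0.004]
contact_force: [11.4, 1.3, -6.0]
width: 0.0149
```

```bash
python3 s.py
```

```text
t 6.175 z 0.07272385923784928 st [-81.4552952  23.9580978] F 11.348435418727775 -1.9089409891193108 -5.993325056597897 w 0.014855396066435017
```

step_arm(deltas=[1.0,-0.03,0.1,0,0,0,0,1.0,-0.03,0.1,0,0,0,0])

```text
t: 6.42
position: [0.5804, 0.0415, 0.0727]
ee_rot: [0.003, 0.6, 0.8, 0.004]
contact_force: [11.3, 1.1, -5.2]
width: 0.0148
```

```bash
python3 s.py
```

```text
t 6.425 z 0.07270193417797212 st [-81.45760984  24.95301192] F 11.144110527535233 -2.13761163804586 -5.235447999716526 w 0.014759246730956521
```

step_arm(deltas=[1.0,-0.015,0.05,0,0,0,0,1.0,-0.015,0.05,0,0,0,0])

```text
t: 6.68
position: [0.5803, 0.0419, 0.0727]
ee_rot: [0.003, 0.6, 0.8, 0.004]
contact_force: [10.7, 0.4, -5.2]
width: 0.0151
```

```bash
python3 s.py
```

```text
t 6.675 z 0.07272669634151095 st [-81.46567245  25.34187281] F 10.397818775272862 -2.562894046606698 -5.198611677292655 w 0.015079830523029164
```

step_arm(deltas=[1.0,-0.015,0.05,0,0,0,0,1.0,-0.015,0.05,0,0,0,0])

```text
t: 6.92
position: [0.5802, 0.0423, 0.0727]
ee_rot: [0.003, 0.6, 0.8, 0.004]
contact_force: [10.8, 1.8, -5.5]
width: 0.0149
```

```bash
python3 s.py
```

```text
t 6.925 z 0.07272640416920322 st [-81.46688163  25.82597345] F 10.843168709183459 -1.2638278624052979 -5.498075684674889 w 0.01486697426064055
```

step_arm(deltas=[1.0,-0.01,0.03,0,0,0,0,1.0,-0.01,0.03,0,0,0,0])

```text
t: 7.18
position: [0.5801, 0.0426, 0.0727]
ee_rot: [0.003, 0.6, 0.8, 0.004]
contact_force: [10.7, 0.5, -5.8]
width: 0.0148
```

```bash
python3 s.py
```

```text
t 7.175 z 0.07270912839035702 st [-81.45215369  26.10997444] F 10.427017586072356 -2.5547025633644087 -5.835446035108662 w 0.01478684915668547
```

step_arm(deltas=[1.0,-0.01,0.03,0,0,0,0,1.0,-0.01,0.03,0,0,0,0])

```text
t: 7.42
position: [0.58, 0.0429, 0.0727]
ee_rot: [0.003, 0.6, 0.8, 0.004]
contact_force: [10.0, 0.6, -5.3]
width: 0.0149
```

```bash
python3 s.py
```

```text
t 7.425 z 0.07271393217395952 st [-81.47101486  26.39914387] F 9.792479220497395 -2.224439116539411 -5.281794519488052 w 0.014913427493721628
```

step_arm(deltas=[1.0,-0.01,0.03,0,0,0,0,1.0,-0.01,0.03,0,0,0,0])

```text
t: 7.68
position: [0.5799, 0.0432, 0.0727]
ee_rot: [0.003, 0.6, 0.8, 0.004]
contact_force: [11.2, 1.5, -5.6]
width: 0.0152
```

```bash
python3 s.py
```

```text
t 7.675 z 0.07271111534843497 st [-81.48793861  26.72070761] F 11.219515128858697 -1.678022555927146 -5.571042086466655 w 0.015194763082289517
```

step_arm(deltas=[1.0,-0.01,0.03,0,0,0,0,1.0,-0.01,0.03,0,0,0,0])

```text
t: 7.92
position: [0.5798, 0.0435, 0.0727]
ee_rot: [0.004, 0.6, 0.8, 0.004]
contact_force: [11.7, 1.5, -6.3]
width: 0.0147
```

```bash
python3 s.py
```

```text
t 7.925 z 0.07274120550071864 st [-81.46924749  27.00271102] F 11.605149839530414 -1.854368368602874 -6.343526307745158 w 0.0147127306598159
```

```bash
python3 - <<'E'
from h import *
kT=wpose(); p,d=r.grab_frame("wrist")
P=wpts(d,kT); np.save("w5.npy",P); S=st(P)*1000; Z=P[...,2]*1000
cv2.imwrite("pics/w5.png",cv2.resize(p[170:330,240:400],None,fx=4.5,fy=4.5,interpolation=cv2.INTER_CUBIC)[:580,:,::-1])
v,u=np.mgrid[0:400,0:640]
lf=(Z>40)&(Z<50)&(S[...,0]<-90)&(S[...,0]>-112)&(S[...,1]>25)&(S[...,1]<40)
print("leaf",lf.sum(),np.percentile(S[lf][:,1],[1,5,50]), np.median(Z[lf]))
g=(Z>100)&(Z<113)&(u>305)&(u<340)&(v>200)&(v<325)
print("grip top",g.sum(),np.median(S[g],0),S[g].min(0),S[g].max(0))
E
python3 s.py
```

```text
leaf 289 [31.50593642 31.9405796  34.61515014] 44.82173312895876
grip top 1186 [-80.76524513  29.48140718] [-88.25523391  16.04658025] [-73.78345121  37.27674578]
t 7.975 z 0.07272176660243435 st [-81.47360035  26.99994783] F 10.41312143140188 -1.7686053979945202 -5.517409562182204 w 0.015271371385758048
```

View pics/w5.png

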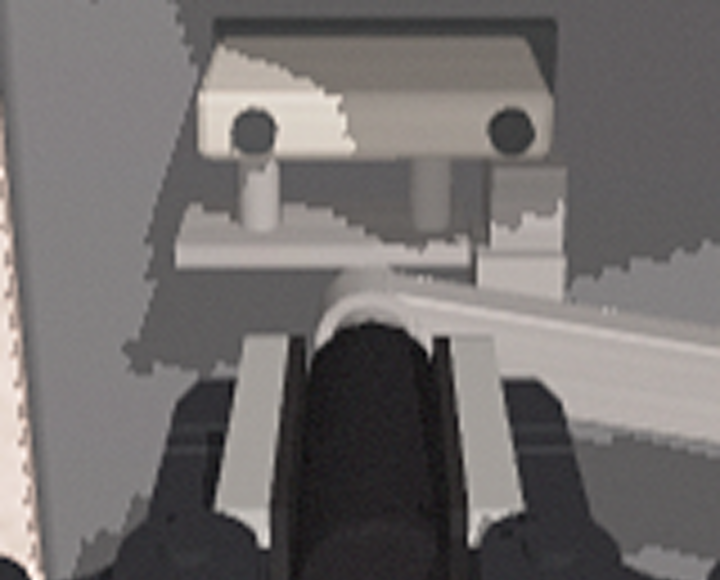

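```bash
python3 - <<'E'
from h import *
for n,cx in (("w1",-29),("w5",-81)):
    P=np.load(n+".npy"); S=st(P)*1000; Z=P[...,2]*1000
    v,u=np.mgrid[0:400,0:640]
    b=(abs(S[...,0]-cx)<4)&(u>300)&(u<345)&(v>160)&(v<330)&(Z<115)
    for z0 in range(62,112,6):
        m=b&(abs(Z-z0)<3)
        if m.sum(): print(n,z0,m.sum(),np.percentile(S[m][:,1],[2,50,98]).round(2))
E
```

```text
w1 62 2 [4.89 5.39 5.89]
w1 68 6 [5.84 6.21 7.03]
w1 74 18 [5.46 6.25 6.77]
w1 80 14 [5.64 6.22 6.64]
w1 86 18 [5.28 6.1  6.88]
w1 92 21 [5.44 6.06 6.66]
w1 98 16 [5.57 6.18 6.77]
w1 104 41 [-7.43  5.66  6.8 ]
w1 110 129 [-7.69 -0.55  6.05]
w5 62 27 [30.12 31.28 31.86]
w5 68 43 [33.06 34.04 34.76]
w5 74 84 [33.14 34.02 34.98]
w5 80 95 [33.03 34.01 34.81]
w5 86 103 [33.05 33.94 34.97]
w5 92 119 [33.26 34.04 34.86]
w5 98 131 [33.04 34.08 34.97]
w5 104 192 [20.06 33.85 34.92]
w5 110 493 [20.05 27.65 33.71]
```

step_arm(deltas=[1.0,-0.01,0.03,0,0,0,0,1.0,-0.01,0.03,0,0,0,0])

```text
t: 8.22
position: [0.5798, 0.0436, 0.0727]
ee_rot: [0.004, 0.6, 0.8, 0.004]
contact_force: [10.8, 1.2, -6.2]
width: 0.0149
```

```bash
python3 s.py
```

```text
t 8.225 z 0.07272599462221734 st [-81.48724825  27.19367177] F 10.715641914905552 -1.9079684194804345 -6.162809693229985 w 0.014857204629034818
```

step_arm(deltas=[1.0,-0.01,0.03,0,0,0,0,1.0,-0.01,0.03,0,0,0,0])

```text
t: 8.48
position: [0.5798, 0.0437, 0.0727]
ee_rot: [0.004, 0.6, 0.8, 0.004]
contact_force: [11.2, 0.8, -5.5]
width: 0.0145
```

```bash
python3 s.py
```

```text
t 8.475 z 0.07271942546621155 st [-81.4752475   27.21626347] F 10.949450088156553 -2.387544817690688 -5.532586676652952 w 0.014464702820740404
```

Leaf contact felt: TCP y stopped at 27.2 mm, which agrees with the vision estimate. I'll back off to mid-pocket, then go forward.

step_arm(deltas=[1.0,0.03,-0.11,0,0,0,0,1.0,0.03,-0.11,0,0,0,0])

```text
t: 8.72
position: [0.5798, 0.0428, 0.0727]
ee_rot: [0.003, 0.6, 0.8, 0.004]
contact_force: [9.7, 0.8, -5.4]
width: 0.0151
```

```bash
python3 s.py
```

```text
t 8.725 z 0.0727428691128036 st [-81.62628393  26.37838707] F 9.586689730515543 -1.9125223151552093 -5.4375894320804585 w 0.015074956344384544
```

step_arm(deltas=[1.0,0.15,0.04,0,0,0,0,1.0,0.29,0.08,0,0,0,0,1.0,0.43,0.13,0,0,0,0,1.0,0.43,0.13,0,0,0,0])

```text
t: 9.22
position: [0.584, 0.0443, 0.0727]
ee_rot: [0.003, 0.6, 0.8, 0.004]
contact_force: [10.6, -0.1, -4.1]
width: 0.0147
```

```bash
python3 s.py
```

```text
t 9.225 z 0.07273193957660865 st [-77.24405679  26.61906485] F 10.166919146282849 -3.016668243752066 -4.132036820377259 w 0.014722159405907747
```

step_arm(deltas=[1.0,0.17,0.03,0,0,0,0,1.0,0.17,0.03,0,0,0,0])

```text
t: 9.48
position: [0.5856, 0.0445, 0.0727]
ee_rot: [0.003, 0.6, 0.8, 0.004]
contact_force: [10.2, 0.7, -5.0]
width: 0.0146
```

```bash
python3 s.py
```

```text
t 9.475 z 0.0727194205618013 st [-75.65215655  26.45698988] F 9.967247719631775 -2.2150021896158663 -4.95345076453256 w 0.014637658535449866
```

step_arm(deltas=[1.0,0.1,0.03,0,0,0,0,1.0,0.1,0.03,0,0,0,0])

```text
t: 9.72
position: [0.5864, 0.0448, 0.0727]
ee_rot: [0.003, 0.6, 0.8, 0.004]
contact_force: [9.2, 1.2, -4.3]
width: 0.015
```

```bash
python3 s.py
```

```text
t 9.725 z 0.0727158574027788 st [-74.77293937  26.46583903] F 9.152344257133167 -1.397431829108436 -4.3062580661877154 w 0.014957447626689232
```

Now approaching the lip zone with 0.5–0.6 mm steps.

step_arm(deltas=[1.0,0.06,0.02,0,0,0,0,1.0,0.06,0.02,0,0,0,0])

```text
t: 9.98
position: [0.5869, 0.045, 0.0727]
ee_rot: [0.003, 0.6, 0.8, 0.003]
contact_force: [9.7, 1.0, -4.3]
width: 0.0147
```

```bash
python3 s.py
```

```text
t 9.975 z 0.07271686420992565 st [-74.24829184  26.49762833] F 9.57661274885066 -1.7069420305868541 -4.305897723238646 w 0.014697121990383921
```

step_arm(deltas=[1.0,0.06,0.02,0,0,0,0,1.0,0.06,0.02,0,0,0,0])

```text
t: 10.22
position: [0.5875, 0.0452, 0.0727]
ee_rot: [0.003, 0.6, 0.8, 0.003]
contact_force: [10.5, 0.3, -3.5]
width: 0.0148
```

```bash
python3 s.py
```

```text
t 10.225 z 0.07270806685835636 st [-73.63423067  26.55467343] F 10.179626065519116 -2.695497191958638 -3.4986247346551056 w 0.014777084749753804
```

step_arm(deltas=[1.0,0.06,0.02,0,0,0,0,1.0,0.06,0.02,0,0,0,0])

```text
t: 10.48
position: [0.588, 0.0454, 0.0727]
ee_rot: [0.003, 0.6, 0.8, 0.003]
contact_force: [9.4, 1.0, -4.2]
width: 0.0146
```

```bash
python3 s.py
```

```text
t 10.475 z 0.07269835712992571 st [-73.08396558  26.54741327] F 9.28729137665464 -1.6118183289463675 -4.184000906670179 w 0.014637334491489636
```

step_arm(deltas=[1.0,0.06,0.015,0,0,0,0,1.0,0.06,0.015,0,0,0,0])

```text
t: 10.72
position: [0.5886, 0.0455, 0.0727]
ee_rot: [0.003, 0.6, 0.8, 0.003]
contact_force: [8.8, 0.8, -4.8]
width: 0.0152
```

```bash
python3 s.py
```

```text
t 10.725 z 0.07272953170339828 st [-72.46833978  26.53794735] F 8.710636591837106 -1.651366413584628 -4.840377219456614 w 0.015213259817905087
```

step_arm(deltas=[1.0,0.06,0.015,0,0,0,0,1.0,0.06,0.015,0,0,0,0])

```text
t: 10.98
position: [0.5892, 0.0456, 0.0727]
ee_rot: [0.003, 0.6, 0.8, 0.003]
contact_force: [9.9, 0.7, -4.5]
width: 0.0148
```

```bash
python3 s.py
```

```text
t 10.975 z 0.07272842884300228 st [-71.89597385  26.50273337] F 9.74927439239143 -2.078376669332978 -4.528594667632607 w 0.014770333802461025
```

step_arm(deltas=[1.0,0.05,0.015,0,0,0,0,1.0,0.05,0.015,0,0,0,0])

```text
t: 11.22
position: [0.5894, 0.0457, 0.0727]
ee_rot: [0.003, 0.6, 0.8, 0.003]
contact_force: [8.7, 0.7, -3.6]
width: 0.0149
```

```bash
python3 s.py
```

```text
t 11.225 z 0.07269600388884614 st [-71.60352378  26.51403336] F 8.521040472265442 -1.7362579429579506 -3.6039697800134736 w 0.014888723805886106
```

step_arm(deltas=[1.0,0.05,0.015,0,0,0,0,1.0,0.05,0.015,0,0,0,0])

```text
t: 11.48
position: [0.5896, 0.0458, 0.0727]
ee_rot: [0.003, 0.6, 0.8, 0.003]
contact_force: [7.6, 0.5, -3.6]
width: 0.0152
```

```bash
python3 s.py
```

```text
t 11.475 z 0.07269382861534561 st [-71.4824766   26.50055853] F 7.384722564059041 -1.675039765728704 -3.5840010806335356 w 0.015166570261580763
```

step_arm(deltas=[1.0,0.05,0.015,0,0,0,0,1.0,0.05,0.015,0,0,0,0])

```text
t: 11.72
position: [0.5896, 0.0458, 0.0727]
ee_rot: [0.002, 0.6, 0.8, 0.002]
contact_force: [6.9, 0.9, -2.7]
width: 0.0151
```

```bash
python3 s.py
```

```text
t 11.725 z 0.07268767614776127 st [-71.39850092  26.52220315] F 6.904521409981145 -1.0842036934686436 -2.7333908854043303 w 0.01512740575174803
```

step_arm(deltas=[1.0,0.05,0.015,0,0,0,0,1.0,0.1,0.03,0,0,0,0,1.0,0.1,0.03,0,0,0,0])

```text
t: 12.1
position: [0.5898, 0.0459, 0.0726]
ee_rot: [0.002, 0.6, 0.8, 0.002]
contact_force: [5.7, -0.3, -0.8]
width: 0.0151
```

```bash
python3 s.py
```

```text
t 12.1 z 0.07263529579261473 st [-71.23840769  26.53504608] F 5.41463812540679 -1.893632740812074 -0.7676943517591114 w 0.01505459384154061
```

step_arm(deltas=[1.0,0.05,0.015,0,0,0,0,1.0,0.1,0.03,0,0,0,0,1.0,0.1,0.03,0,0,0,0])

```text
t: 12.48
position: [0.5898, 0.0459, 0.0726]
ee_rot: [0.001, 0.6, 0.8, 0.001]
contact_force: [5.1, -0.3, -0.2]
width: 0.0149
```

```bash
python3 s.py
```

```text
t 12.475 z 0.07262801207869837 st [-71.23697799  26.60755621] F 4.829053662325792 -1.7178182342337993 -0.2492124986523146 w 0.014923582817278097
```

step_arm(deltas=[1.0,0.05,0.015,0,0,0,0,1.0,0.1,0.03,0,0,0,0,1.0,0.1,0.03,0,0,0,0])

```text
t: 12.85
position: [0.5898, 0.0461, 0.0725]
ee_rot: [0.001, 0.6, 0.8, -0.0]
contact_force: [4.1, -2.7, 0.9]
width: 0.0149
```

```bash
python3 s.py
```

```text
t 12.85 z 0.07253384493056357 st [-71.12309941  26.78864898] F 3.2140639139433955 -3.739280749481694 0.8793434134717271 w 0.014890958492396772
```

step_arm(deltas=[1.0,0.05,0.01,0,0,0,0,1.0,0.05,0.01,0,0,0,0,1.0,0.05,0.01,0,0,0,0])

```text
t: 13.22
position: [0.5899, 0.0463, 0.0725]
ee_rot: [0.0, 0.6, 0.8, -0.0]
contact_force: [3.1, -4.1, 3.8]
width: 0.0145
```

```bash
python3 s.py
```

```text
t 13.225 z 0.07247098764446125 st [-71.0078276   26.89684529] F 1.7857568364488972 -4.802063387487777 3.792128312936441 w 0.014545088634335826
```

step_arm(deltas=[1.0,0.015,-0.06,0,0,0,0,1.0,0.015,-0.06,0,0,0,0,1.0,0.015,-0.06,0,0,0,0])

```text
t: 13.6
position: [0.5899, 0.0462, 0.0724]
ee_rot: [0.0, 0.6, 0.8, -0.0]
contact_force: [3.0, -3.7, 4.0]
width: 0.0148
```

```bash
python3 s.py; python3 - <<'E'
from h import *
kT=wpose(); p,d=r.grab_frame("wrist")
P=wpts(d,kT); np.save("w6.npy",P)
cv2.imwrite("pics/w6.png",cv2.resize(p[170:300,240:400],None,fx=4.5,fy=4.5,interpolation=cv2.INTER_CUBIC)[:580,:,::-1])
E
python3 s.py
```

```text
t 13.6 z 0.07240502753771444 st [-71.01277142  26.87021386] F 1.8464695723871014 -4.361671140364852 4.027598603421355 w 0.014833149457143481
t 13.65 z 0.07239919464118309 st [-71.00060532  26.89660015] F 2.127485221305188 -4.309152521100648 4.79434361266897 w 0.014831764778369332
```

View pics/w6.png

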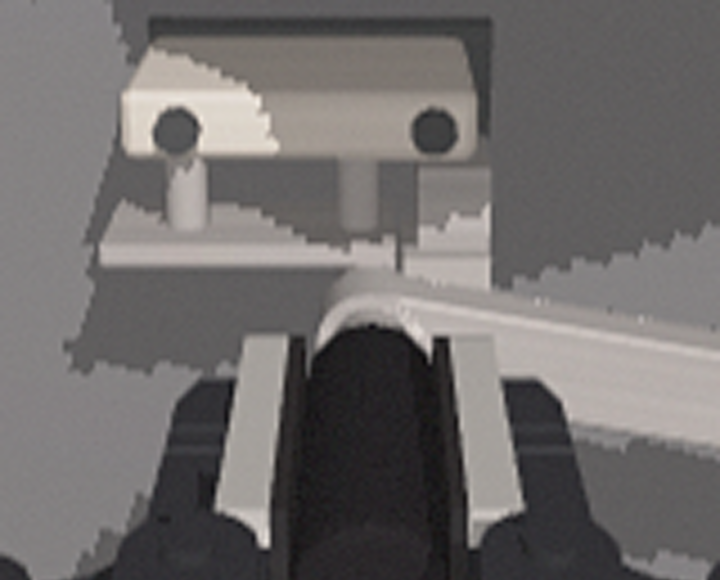

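step_arm(deltas=[1.0,0.05,-0.06,0,0,0,0,1.0,0.05,-0.06,0,0,0,0,1.0,0.05,-0.06,0,0,0,0])

```text
t: 14.02
position: [0.59, 0.0462, 0.0724]
ee_rot: [-0.0, 0.6, 0.8, -0.0]
contact_force: [2.9, -2.8, 4.6]
width: 0.0148
```

```bash
python3 s.py; python3 -c "
from h import *
P=np.load('w6.npy');S=st(P)*1000;Z=P[...,2]*1000
v,u=np.mgrid[0:400,0:640]
b=(abs(S[...,0]+71)<4)&(u>300)&(u<345)&(v>160)&(v<330)&(Z<115)
m=b&(Z>70)&(Z<100); print('grip side',np.median(S[m][:,1]),m.sum())
lf=(Z>40)&(Z<50)&(S[...,0]<-80)&(S[...,0]>-104)&(S[...,1]>25)&(S[...,1]<40)
print('leaf',np.percentile(S[lf][:,1],[1,5,50]))
P=np.load('w5.npy');S=st(P)*1000;Z=P[...,2]*1000
lf=(Z>40)&(Z<50)&(S[...,0]<-90)&(S[...,0]>-104)&(S[...,1]>25)&(S[...,1]<40)
print('leaf5',np.percentile(S[lf][:,1],[1,5,50]))
"
```

```text
t 14.025 z 0.07239081200995921 st [-70.90217389  26.76078192] F 2.043124839430885 -3.51454939052267 4.616542674238853 w 0.014753279392858039
grip side 33.713480284482245 529
leaf [31.5326536  31.95494983 34.52387572]
leaf5 [31.4839993  31.99909179 34.65908272]
```

step_arm(deltas=[1.0,0.06,-0.03,0,0,0,0,1.0,0.06,-0.03,0,0,0,0,1.0,0.06,-0.03,0,0,0,0])

```text
t: 14.4
position: [0.5901, 0.0461, 0.0724]
ee_rot: [-0.001, 0.599, 0.8, -0.0]
contact_force: [1.2, -2.7, 5.9]
width: 0.015
```

```bash
python3 s.py
```

```text
t 14.4 z 0.07235824837676524 st [-70.85171666  26.71385532] F 0.42478993714674324 -2.896342867695215 5.931199348196482 w 0.015047651184069782
```

step_arm(deltas=[1.0,0.05,-0.01,0,0,0,0,1.0,0.05,-0.01,0,0,0,0,1.0,0.05,-0.01,0,0,0,0])

```text
t: 14.78
position: [0.5902, 0.0461, 0.0723]
ee_rot: [-0.001, 0.599, 0.8, -0.001]
contact_force: [0.7, -3.2, 7.3]
width: 0.0143
```

```bash
python3 s.py
```

```text
t 14.775 z 0.07234221628667048 st [-70.77185794  26.68418445] F -0.2637840215429038 -3.2963137169684003 7.269328642693549 w 0.014338953227908117
```

step_arm(deltas=[1.7,0,0,0,0,0,0,2.0,0,0,0,0,0,0,2.5,0,0,0,0,0,0,3.5,0,0,0,0,0,0,4,0,0,0,0,0,0])

```text
t: 15.4
position: [0.5914, 0.0456, 0.0722]
ee_rot: [-0.0, 0.6, 0.8, -0.0]
contact_force: [0.5, 0.2, -0.1]
width: 0.0398
```

```bash
python3 s.py; python3 - <<'E'
from h import *
kT=wpose(); p,d=r.grab_frame("wrist")
cv2.imwrite("pics/w7.png",p[:,:,::-1])
E
```

```text
t 15.4 z 0.07215303397916714 st [-69.74243877  25.85556686] F 0.49542228468748667 0.09010971319100111 -0.07833095601381979 w 0.03982626674433705
```

View pics/w7.png

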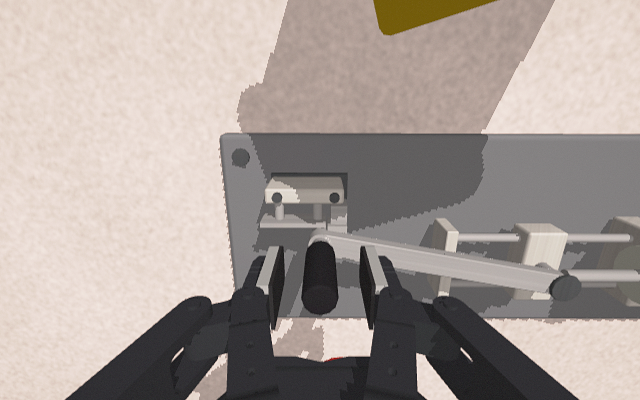

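The pads are open around the grip at (320,275). The arm stays swung at the catch and the force is about zero, so I'll lift away straight up.

step_arm(deltas=[5,0,0,0,0,0,0,5,0,0,2,0,0,0,5,0,0,5,0,0,0,5,0,0,9,0,0,0,5,0,0,13,0,0,0])

```text
t: 16.08
position: [0.5914, 0.0454, 0.2034]
ee_rot: [-0.0, 0.6, 0.8, -0.0]
contact_force: [0.2, -0.1, -0.6]
width: 0.0498
```

```bash
python3 s.py; python3 - <<'E'
from h import *
kT=wpose(); p,d=r.grab_frame("wrist")
cv2.imwrite("pics/w8.png",p[:,:,::-1])
P=wpts(d,kT); S=st(P)*1000; Z=P[...,2]*1000; v,u=np.mgrid[0:400,0:640]
g=(Z>106)&(Z<115)&(v<260)&(abs(u-320)<60)&(S[...,0]<-50)&(S[...,0]>-95)&(abs(S[...,1]-26)<20); print("grip",g.sum(),np.median(S[g],0))
lf=(Z>40)&(Z<50)&(S[...,0]<-80)&(S[...,0]>-104)&(S[...,1]>25)&(S[...,1]<40); print('leaf',np.percentile(S[lf][:,1],[1,5,50]))
p,d=r.grab_frame("top"); cv2.imwrite("pics/top8.png",p[:,:,::-1])
E
```

```text
t 16.075 z 0.20343624362491486 st [-69.82117852  25.69834155] F 0.17724901813833746 -0.17167036985879425 -0.625192031241332 w 0.04981108287518455
grip 250 [-69.82802636  26.69565123]
leaf [31.92608931 32.06514662 34.29377504]
```

View pics/w8.png

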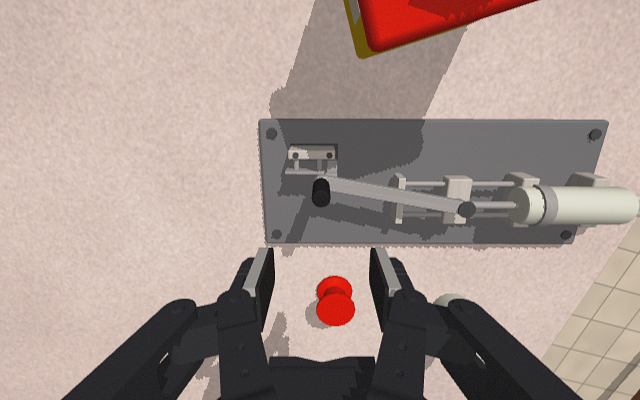

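View pics/top8.png

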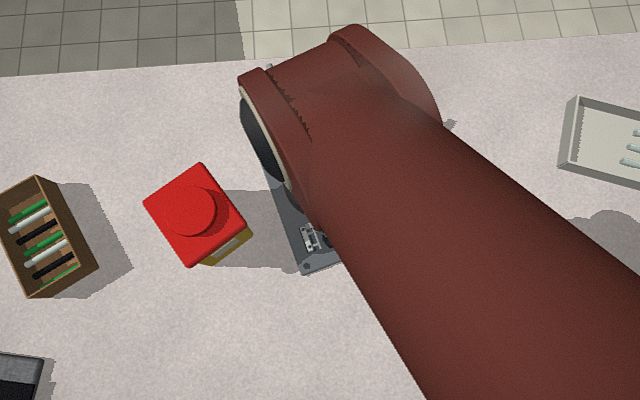

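In the wrist view the grip is at (321,192), hooked beside the catch. The spool at (335,300) and the bin are untouched. I'll hand the job in.

```bash
python3 -c "
from h import *
print(r.sign_off())"
```

```text
the job is handed in; nothing more can be done
None
```

The spring injector is cocked: the arm stayed hooked on the catch after I let go, and I handed the job in at about 16 s.

**What I did:**
- Drew the arm straight back by its grip to stand x ≈ -82 mm.
- Swung it sideways until the pin just touched the leaf. TCP motion stopped at y ≈ 27.2 mm, with under about 1 N of extra force.
- Backed off 0.7 mm to mid-pocket and eased forward. The pin met the tooth at TCP x ≈ -71.5 mm.
- Kept easing until the tooth carried the spring (about 0 N left on the hand along the draw line), then opened the jaws and lifted straight up.

**Last checks:**
- **Hooked:** the grip stands at stand (-69.8, +26.7) mm. That puts the carriage at about 43 mm of draw and 0.18 rad of swing, both inside the hooked ranges.
- **Catch:** the leaf face is still at y ≈ 32 mm, as before.
- **Robot:** the hand is clear, with about 0 N on it.
- **Bystanders:** the bin looks unmoved in the top view and the spool undisturbed in the wrist view. The pump bottle was mostly hidden behind the robot arm in those last pictures, so I did not recheck its position.

**One reading to note:** while the spring load passed to the tooth, the sideways force on the hand rose to nearly 5 N, against about 3 N expected from the swing spring. I took it as friction and backed off. The picture showed the pin about 0.5 mm clear of the leaf, and the force was gone after release.

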